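# Lock the sample carriage in its dock with the captive linch pin

## Task

Slide the vial carriage into the dock until the hole in its yellow eye plate lines up with the blue ears, push the captive linch pin fully home through ears and eye plate, then flip the sprung brass ring over and press it down until it has snapped past the far end of the pin. Feel your way and force nothing, and leave everything else on the table where it is.

Things in the scene. Friction and masses are not known exactly. Their poses are not given: they have to be found in the camera images.
- dock: Aluminium base plate, 225 x 140 x 10 mm, fixed to the table, with two blue ears on it. Origin on the table right under the ears' bore. x: the way the carriage slides in, y: the way the pin is pushed in, z up. Plate from x -175 to +50 mm; guide rails at y +-53 mm, tops at z 24 mm.
- bore (a point): On the axis of the bore, midway between the two blue ears: at dock x 0, y 0, z 65 mm; the bore runs along the dock's y. The ears stand at y -25..-15 and +15..+25 mm, 34 mm wide in x, tops at z 85 mm.
- carriage (a joint): How far the white carriage has slid along the dock's x, in m: starts at 0 to 0.02, end stop 0.060. Slides with about 3 N, stays where left. Body 80 x 84 mm, top at z 35 mm; three vials fixed on it, tops at z 68 mm, and in front the yellow eye plate. The plate's hole lines up with the bore at some value from 0.032 to 0.048, different each time.
- plate (a point): Nominal centre of the hole (15 mm) in the yellow eye plate: 40 mm wide in x, 12 mm thick in y, top at z 86 mm. The plate is really clamped up to 8 mm off this point along x. Within 3 mm of line (perhaps 4) the pin's round nose enters and draws the carriage along (under 20 N); farther off it stops against the plate at joint pin about 0.012 to 0.018: shift the carriage and push again.
- post_top (a point): Middle of the top of the upright post at the carriage's rear (shaft 16 mm, black cap 20 mm, from z 35 to z 82 mm, at dock y 0, x -0.135 + joint carriage). Push it from behind, or grasp it from above, to slide the carriage; 28 mm free between it and the vials.
- pin (a joint): How far the steel linch pin (12 mm thick, round nose) is pushed in along the dock's y, in m: starts at 0 to 0.008 with the nose in the near ear; 0.066 = fully home, collar against the near ear, a hard stop. Captive, cannot turn, slides with about 4 N, stays where left.
- pin_button (a point): Centre of the outer face of the red push button (22 mm across) at the pin's outer end, at z 65 mm, dock x 0, y -0.149 + joint pin (-83 mm when home). Push this face along the dock's +y.
- ring (a joint): Angle of the brass ring about its hinge, rad: 0 = level along the pin, pi/2 = upright; starts 1.2 to 1.6, limits -0.15 and 1.75; friction keeps it at any angle. A 5 mm wire hoop, 57 mm wide, straddling the ears. Coming down, its sprung cross wire meets the pin's nose at about 0.08 and must be pressed past 0 (5 to 15 N); it then snaps below the nose and stays at -0.1 to -0.15.
- ring_hinge (a point): Middle of the ring's hinge in the pin's head: axis along the dock's x, z 65 mm, 46 mm ahead of the button's face (dock y -37 mm when the pin is home). The ring's cross wire is 84.5 mm from it.
- ring_tab (a point): Centre of the red thumb tab on the ring's free end: 26 mm wide, 20 mm long, 4 mm thick, 96 mm from the hinge, just beyond cross wire and pin nose (dock y +59 mm when the ring is level and the pin home). Ring up: push its outer face along the dock's +y to tip the ring over; then press its top face down.
- drops_a: Amber dropper bottle, 33 mm across, 90 mm high, leave alone: loose bystander; origin at the middle of its underside.
- drops_b: Amber dropper bottle, 36 mm across, 102 mm high, leave alone: loose bystander; origin at the middle of its underside.
- egg_timer: White round timer with red knob, 62 mm across, 34 mm high, leave alone: loose bystander; origin at the middle of its underside.
- roll: White label roll, 62 mm across, 25 mm high, leave alone: loose bystander; origin at the middle of its underside.
- felt_pen: Marker pen lying down, 137 mm long, 16 mm thick, leave alone: loose bystander; origin at the middle of its underside.

How it is judged:
On the way, in this order (a step that is already met when the one before it is completed fails the run):
1. the carriage is in the dock and the pin is fully home through ears and eye plate, the ring still up (value of joint pin above 0.0635 m and value of joint carriage between 0.0295 and 0.0505 m and value of joint ring above 0.5 rad), for 0.2 s.
2. the ring has snapped past the pin's end (value of joint ring below -0.07 rad and value of joint pin above 0.0635 m), for 0.2 s.
At the end, for the whole second after the job is handed in: The pin is home (at least 63.5 of 66 mm) through both ears and the eye plate, the carriage locked by it (29.5 to 50.5 mm in), and the ring has snapped past the pin's end (below -0.07 rad) (all of step 2 and value of joint carriage between 0.0295 and 0.0505 m); the robot touches nothing.
It fails at once if the dock, carriage, pin or ring is pushed with more than 50 N (contact force between any of the fingers, the arm and dock above 50 N).
It fails at once if a bottle, the timer, the label roll or the pen is moved more than 3 cm (distance of any of drops_a, drops_b, egg_timer, roll, felt_pen from where it was at the start of the episode above 0.03 m).
It also fails if it takes over 72 s, if anything falls off the work surface, if the arm or the gripper's body presses on something with over 40 N, if the wrist force passes 120 N, or if a joint passes its speed limit or range.

## Robot

A 6-joint arm with a two-finger parallel gripper is mounted at the origin on a cart in front of the work surface, level with it; the furniture and walls round the work are solid. World frame = base frame: x ahead of the robot, y to its left, z up, the work surface at z = 0. Lengths are in m, angles in rad, forces in N, time in s.
With the tool pointing down it reaches from about 0.25 to 0.775 m from the base axis. Payload 4 kg.
Tool frame: the origin (TCP) lies on the centre line of the jaws, within the pads' length; the fingertips stand 17 mm ahead of it and the grasp point (between the pads) lies 2 mm behind it; z points along the fingers, y is the line along which they close (so a half turn about z gives the same grasp; the last joint's range is limited). The gripper opens to 94 mm and grips with 3 to 60 N. Pads are 16 mm wide; open, the fingers measure 119 mm over their backs; the gripper's body (75 mm by 177 mm) begins 78 mm behind the grasp point.
Start: joints at [1.037, 0.087, 1.371, -0, 1.684, -0.103], TCP at [0.23, 0.5, 0.223] pointing down, gripper open.
Joint ranges: [-3.1, 3.1], [-0.76, 2.03], [0.27, 2.55], [-1.08, 4.22], [0.17, 2.65], [-2.57, 2.57]. Speed limits (rad/s): [2.79, 2.79, 3.14, 3.14, 3.14, 3.14].

## Interface

Orientations are given as [roll, pitch, yaw] about the fixed x, y, z axes, in that order (R = Rz(yaw) Ry(pitch) Rx(roll)).
In Python, from bench import robot gives the robot as it stands.
- The arm moves only by the tool servo_tool, never from a script. Its argument "plan" is a list of rows, each a list of 7 numbers: the shift along the tool's x, y, z normalised to -1 to 1, where 1 is 0.1 m, then the turn, a rotation vector about the tool's x, y, z normalised to -1 to 1, where 1 is pi/2 rad, then the finger opening in mm, from 0 to 94. In form: [[x, y, z, ax, ay, az, gripper], ...]. A call has 1 to 12 rows; each row is the pose to reach, as a shift and turn from the pose commanded when the call began, along the tool's axes at that moment; what a row does not reach only later rows make up. A row lasts 1/12 s, in which the tool goes at most 41.7 mm and 7.16 degrees, less where a joint would pass 70% of its speed; a pose out of reach is approached as far as the arm can. A call with a number of a shift or a turn outside -1 to 1 is refused whole. A call with a gripper value outside its range is refused whole. The fingers move at their own pace and stop on an object; the grip force is fixed at half the most. Time passes only in rows, so rows that repeat a pose let the fingers close. It gives the time, the measured TCP pose, the force, the opening and the grip force at its end, in the units of the state.
- robot.get_obs(): the state, without advancing time (a new reading comes with each control period).
- robot.snapshot(name): name is "scene" or "top"; returns the picture (420x560x3 uint8, red, green, blue); there is no depth.
- robot.camera_params(name): a dict with "camera_matrix" (3x3 intrinsics, pixels), "distortion" ([k1, k2, p1, p2, k3] as OpenCV has them; the pictures are not rectified), "rvec" (rotation vector, rad) and "tvec" (3), from world to camera coordinates, as OpenCV has them. Camera axes: x right, y down, z forward; pixel columns grow to the right and rows downward; lengths in m; the calibration is good to about 2 mm. A picture is of the moment at which its call begins. camera_params takes no time and is no camera call.
- robot.close_job(): hands the job in; it is judged then, once.
Trained networks look in the newest picture that a camera, given by its name, has taken for a name from the list of things; names that differ only in an ending like _2 or _b are one class to them, and where a whole thing is asked for, a point or a joint stands for the part that bears it (a point fixed in the world has none). Each returns a list of dicts, best first, with "conf" (0 to 1); they miss things now and then, are a little off and sometimes report something else, mostly with a low value. They report only what shows in the picture. A call takes as long as a camera call.
- robot.find_in(thing, camera): "extent" ([centre column, centre row, width, height] in pixels, round what is visible of it).
The state is a dict: "time": time; "joint_positions": joint angles; "qvel": joint speeds; "joint_torque": joint torques, N m; "tool_pos": TCP position; "ee_rot": TCP orientation; "wrist_force": force on the tool from outside, world axes, zero at the start; "wrist_torque": the same for the moment, N m; "width": finger opening in m; "finger_force": force on a finger pad.
Only numpy, scipy, OpenCV 4.12 (cv2) and the standard library are available. Lean on these libraries where they do the work, as an engineer would, in place of code of your own. Each camera call takes 0.05 s, during which the arm holds its last target. There are 200 camera calls.

## Working session

There is one attempt and no reset: what is moved stays moved. The work goes in short steps, Python scripts to look and compute and a tool call to move; the robot and the scene stay as the last step left them, time stands still between calls to the robot, and variables do not carry over. Pictures are saved under pics/ and viewed, at most 10 in all, crops included, and the job is handed in when it is done.

Besides the shell and the picture viewer there is one more tool, called by a JSON object that holds its "api" and its "payload". servo_tool: Moves the arm, as the interface text tells. Scaled input: -1 to 1 covers 0.1 m each way for a shift and pi/2 rad each way for a turn. Its arguments: {"type":"object","properties":{"plan":{"type":"array","items":{"type":"array","items":{"type":"number"}}}},"required":["plan"]}

```bash
mkdir -p pics; ls; python3 - <<'E'
from bench import robot
import cv2,numpy as np
for n in("scene","top"):
    im=robot.snapshot(n); cv2.imwrite(f"pics/{n}0.png",im[:,:,::-1])
    p=robot.camera_params(n); R=cv2.Rodrigues(np.array(p["rvec"]))[0]
    print(n,"cam at",-R.T@np.array(p["tvec"]))
    for t in["dock","post_top","pin_button","ring_tab","plate","ring_hinge","drops_a","egg_timer","roll","felt_pen"]:
        print(t,[(np.round(d["extent"],1).tolist(),round(d["conf"],2)) for d in robot.find_in(t,n)[:2]])
print(robot.get_obs())
E
```

```text
pics
scene cam at [-0.42502539 -0.44744762  0.79290536]
dock [([295.5, 234.8, 99.6, 82.1], 0.9)]
post_top [([325.4, 213.5, 45.7, 42.0], 0.68)]
pin_button [([326.1, 212.8, 41.5, 36.1], 0.68)]
ring_tab [([331.1, 197.1, 6.9, 10.3], 0.49)]
plate [([281.3, 241.2, 45.4, 53.5], 0.62)]
ring_hinge [([324.8, 212.4, 43.3, 45.6], 0.93)]
drops_a [([377.3, 303.6, 15.0, 36.3], 0.85), ([414.0, 281.6, 15.7, 35.1], 0.62)]
egg_timer [([405.4, 303.2, 25.7, 24.1], 0.73)]
roll [([180.4, 251.5, 21.2, 18.3], 0.87), ([326.5, 213.9, 40.7, 46.6], 0.49)]
felt_pen [([413.4, 282.4, 15.5, 34.5], 0.74), ([325.6, 212.4, 41.1, 44.6], 0.67)]
top cam at [0.28388663 0.07856368 1.31827192]
dock [([296.8, 200.5, 65.8, 75.2], 0.62)]
post_top [([288.8, 204.9, 27.7, 49.5], 0.82), ([298.9, 197.6, 67.9, 73.7], 0.27)]
pin_button [([314.6, 174.9, 36.4, 17.4], 0.48)]
ring_tab [([315.4, 174.0, 33.8, 19.0], 0.66)]
plate []
ring_hinge [([311.1, 176.7, 36.9, 23.5], 0.63)]
drops_a [([395.4, 204.1, 14.1, 12.7], 0.57), ([383.1, 240.3, 10.3, 11.0], 0.53)]
egg_timer [([397.4, 224.8, 18.1, 19.4], 0.74)]
roll [([215.6, 254.7, 21.3, 19.6], 0.79), ([397.6, 203.9, 13.1, 12.9], 0.46)]
felt_pen [([152.6, 254.1, 43.0, 10.1], 0.52), ([287.8, 205.3, 27.7, 50.4], 0.47)]
{'time': 1.1, 'joint_positions': array([ 1.03691702e+00,  8.72031056e-02,  1.37068310e+00,  1.89562354e-05,
        1.68359211e+00, -1.03125514e-01]), 'qvel': array([ 0.00120323, -0.00050722,  0.00217711, -0.00010511,  0.0007646 ,
       -0.00094117]), 'joint_torque': array([ 4.42926394e-04, -3.40053821e+01, -3.02603388e+01,  7.16826087e-02,
        2.36238929e-02, -1.77837376e-05]), 'tool_pos': array([0.2296806 , 0.49977616, 0.22251277]), 'ee_rot': array([ 3.14147698e+00, -6.96441595e-06,  2.71084099e+00]), 'wrist_force': array([-0.09530148, -0.4309242 , -0.5204971 ]), 'wrist_torque': array([-0.0032054 ,  0.04835374, -0.00727404]), 'finger_force': 0.0, 'width': 0.09413998969185461}
```

```bash
python3 - <<'E'
import cv2,numpy as np
a=cv2.imread("pics/scene0.png")[170:290,225:385]; b=cv2.imread("pics/top0.png")[150:250,240:340]
cv2.imwrite("pics/c1.png",cv2.resize(a,None,fx=5,fy=5,interpolation=cv2.INTER_CUBIC))
cv2.imwrite("pics/c2.png",cv2.resize(b,None,fx=6,fy=6,interpolation=cv2.INTER_CUBIC))
E
```

```text
(no output)
```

View pics/c1.png

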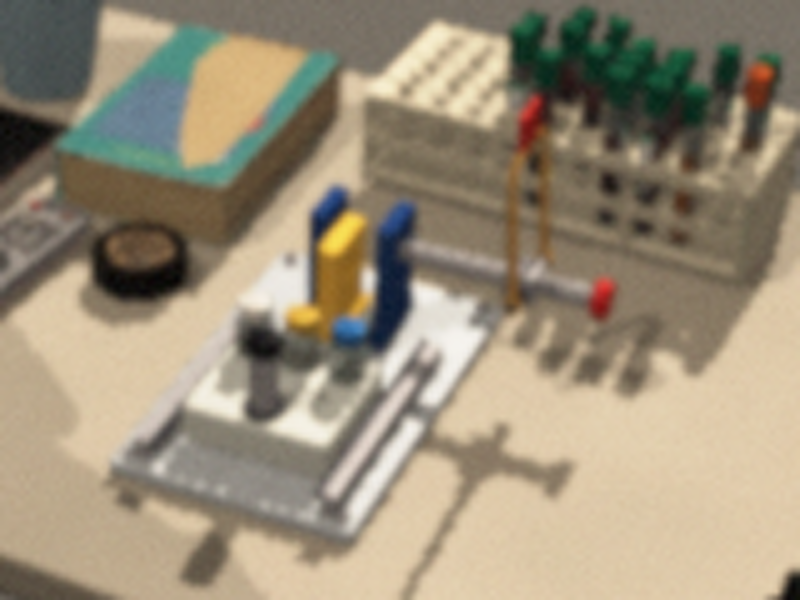

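View pics/c2.png

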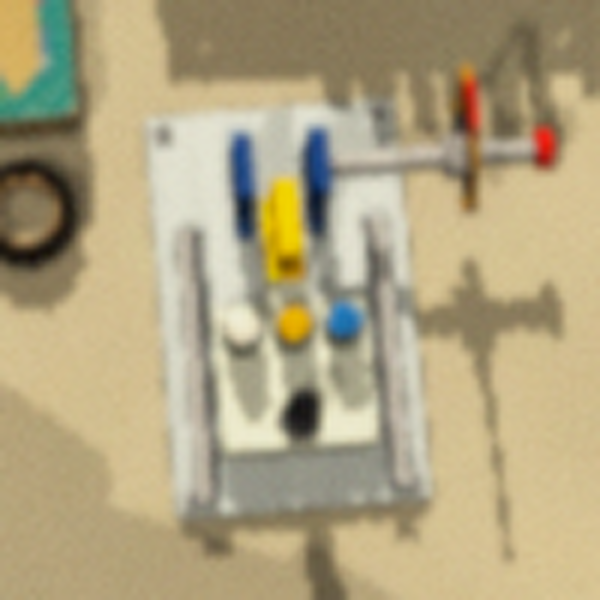

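View pics/top0.png

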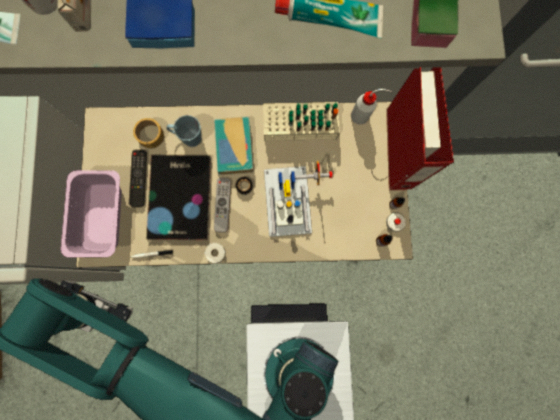

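The top view shows the dock with x pointing up the picture and the pin on the right (button at about 331,174, black post at about 290,219). The ring is up, with a test-tube rack beyond it. I'll fit the dock pose to both pictures.

```bash
cat > h.py <<'E'
import cv2,numpy as np
from bench import robot
from scipy.optimize import least_squares
P={n:robot.camera_params(n) for n in("scene","top")}
def proj(n,X):
    p=P[n];return cv2.projectPoints(np.array(X,float).reshape(-1,3),np.array(p["rvec"],float),np.array(p["tvec"],float),np.array(p["camera_matrix"],float),np.array(p["distortion"],float))[0][:,0]
def W(d,X):
    X=np.array(X,float);c,s=np.cos(d[2]),np.sin(d[2])
    return np.stack([d[0]+c*X[...,0]-s*X[...,1],d[1]+s*X[...,0]+c*X[...,1],X[...,2]],-1)
E
cat > fit.py <<'E'
from h import *
def model(q):
    x,y,a,c,p,r,e=q
    A=[[.05,.07,.01],[.05,-.07,.01],[-.175,.07,.01],[-.175,-.07,.01]]
    but=[0,-.149+p,.065];post=[-.135+c,0,.082];tab=[0,-.103+p+.096*np.cos(r),.065+.096*np.sin(r)]
    far=[0,.02,.085];near=[0,-.02,.085]; pl=[e,0,.086]
    return W(q,A+[but,post]),W(q,A[2:]+[A[1],but,post,tab,near,far])
t=(np.array([[148,122],[392,103],[178,517],[430,497],[545,147],[302,410]])+.5)/6-.5+[240,150]
s=(np.array([[113,465],[350,540],[500,310],[606,298],[263,338],[532,122],[400,213],[330,196]])+.5)/5-.5+[225,170]
def f(q):
    a,b=model(q);return np.r_[(proj("top",a)-t).ravel(),(proj("scene",b)-s).ravel()]
r=least_squares(f,[.45,.03,.08,.01,.004,1.4,0],loss="soft_l1")
print(r.x.round(4));print(f(r.x).reshape(-1,2).round(1))
np.save("d.npy",r.x[:6])
im=cv2.imread("pics/top0.png").astype(int);B,G,R=im[...,0],im[...,1],im[...,2]
d=r.x
for e in(-.02,-.03,-.04,-.05,-.06): print(e,((proj("top",W(d,[[e+.02,0,.086],[e-.02,0,.086]]))-[240,150]+.5)*6).round(0).tolist(),((proj("scene",W(d,[[e+.02,0,.086],[e-.02,0,.086]]))-[225,170]+.5)*5).round(0).tolist())
E
python3 fit.py
```

```text
[0.6009 0.0243 0.0617 0.0032 0.0078 1.5412 0.    ]
[[-0.7 -0.5]
 [ 0.5 -0.8]
 [-0.1  0.8]
 [ 1.   0.5]
 [ 0.2  0.4]
 [ 0.6  0.3]
 [-1.5 -1.5]
 [ 0.6 -1.6]
 [ 0.8 -1.3]
 [-0.2  0.2]
 [ 0.2 -0.5]
 [-0.1  0.4]
 [-0.7  0.4]
 [-0.1  0.4]]
-0.02 [[283.0, 162.0], [290.0, 237.0]] [[363.0, 205.0], [335.0, 241.0]]
-0.03 [[285.0, 181.0], [292.0, 256.0]] [[356.0, 214.0], [328.0, 250.0]]
-0.04 [[286.0, 199.0], [294.0, 274.0]] [[349.0, 223.0], [320.0, 259.0]]
-0.05 [[288.0, 218.0], [295.0, 293.0]] [[342.0, 232.0], [313.0, 269.0]]
-0.06 [[290.0, 237.0], [297.0, 312.0]] [[335.0, 241.0], [305.0, 278.0]]
```

{"api": "servo_tool", "payload": {"plan": [[-1,-1,0,0,0,0.686,0],[-1,-1,0,0,0,0.686,0],[-1,-1,0,0,0,0.686,0],[-1,-1,0,0,0,0.686,0],[-1,-1,0,0,0,0.686,0],[-1,-1,0,0,0,0.686,0],[-1,-1,0,0,0,0.686,0],[-1,-1,0,0,0,0.686,0],[-1,-1,0,0,0,0.686,0],[-1,-1,0,0,0,0.686,0]]}}

```text
time: 1.93
tool_pos: [0.2788, 0.3671, 0.2226]
ee_rot: [3.141, -0.0, 1.632]
wrist_force: [0.6, -0.5, -0.6]
width: 0.0309
finger_force: 0.0
```

{"api": "servo_tool", "payload": {"plan": [[-1,0.5,0,0,0,0,0],[-1,0.5,0,0,0,0,0],[-1,0.5,0,0,0,0,0],[-1,0.5,0,0,0,0,0]]}}

```text
time: 2.27
tool_pos: [0.3369, 0.2671, 0.2226]
ee_rot: [3.14, 0.002, 1.63]
wrist_force: [-0.0, 0.2, -0.2]
width: 0.004
finger_force: 0.0
```

{"api": "servo_tool", "payload": {"plan": [[-1,0.5,0,0,0,0,0],[-1,0.5,0,0,0,0,0],[-1,0.5,0,0,0,0,0],[-1,0.5,0,0,0,0,0]]}}

```text
time: 2.6
tool_pos: [0.3929, 0.1707, 0.2224]
ee_rot: [3.141, 0.002, 1.629]
wrist_force: [-0.2, 0.0, 0.2]
width: 0.0001
finger_force: 0.0
```

{"api": "servo_tool", "payload": {"plan": [[-1,0.5,0,0,0,0,0],[-1,0.5,0,0,0,0,0],[-1,0.5,0,0,0,0,0],[-1,0.5,0,0,0,0,0],[-1,0.5,0,0,0,0,0],[-1,0.5,0,0,0,0,0]]}}

```text
time: 3.1
tool_pos: [0.4468, 0.0783, 0.2224]
ee_rot: [-3.141, -0.001, 1.635]
wrist_force: [0.8, 0.3, -0.2]
width: 0.0006
finger_force: 0.0
```

{"api": "servo_tool", "payload": {"plan": [[-0.63,-0.19,0,0,0,0,0],[-0.63,-0.19,0,0,0,0,0],[-0.63,-0.19,0.5,0,0,0,0],[-0.63,-0.19,1,0,0,0,0],[-0.63,-0.19,1,0,0,0,0],[-0.63,-0.19,1,0,0,0,0]]}}

```text
time: 3.6
tool_pos: [0.4281, 0.015, 0.1175]
ee_rot: [-3.132, -0.002, 1.636]
wrist_force: [-0.6, -0.1, -0.6]
width: 0.0004
finger_force: 0.0
```

{"api": "servo_tool", "payload": {"plan": [[0,0,0.25,0,0,0,0],[0,0,0.5,0,0,0,0],[0,0,0.5,0,0,0,0],[0,0,0.5,0,0,0,0]]}}

```text
time: 3.93
tool_pos: [0.432, 0.0141, 0.0732]
ee_rot: [-3.141, -0.001, 1.635]
wrist_force: [0.1, 0.4, 1.0]
width: 0.0002
finger_force: 0.0
```

```bash
python3 - <<'E'
from h import *
o=robot.get_obs();d=np.load("d.npy")
v=np.array(o["tool_pos"])-[d[0],d[1],0];c,s=np.cos(d[2]),np.sin(d[2])
print(o["tool_pos"],"dock",c*v[0]+s*v[1],-s*v[0]+c*v[1],o["wrist_force"])
a=robot.snapshot("scene")[150:290,215:385,::-1]
cv2.imwrite("pics/c3.png",cv2.resize(a,None,fx=4,fy=4,interpolation=cv2.INTER_CUBIC))
E
```

```text
[0.43204051 0.0141273  0.07318342] dock -0.1691666510417274 0.0003038119743251199 [0.08603767 0.37569678 0.96287313]
```

View pics/c3.png

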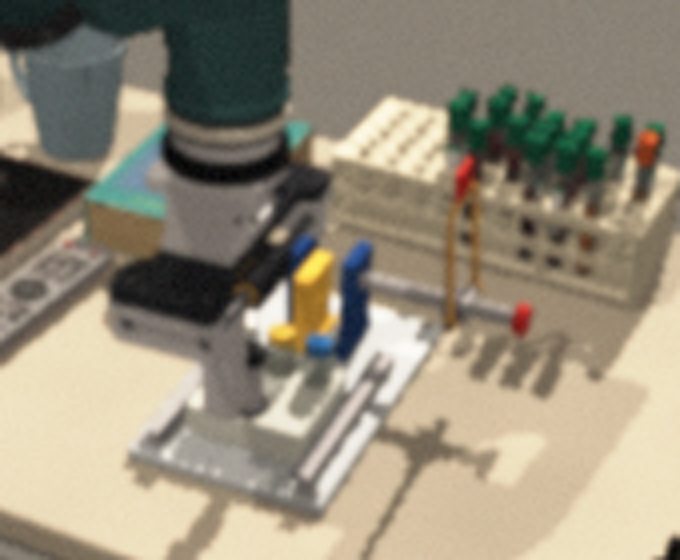

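The picture shows the closed fingers (about 235,370) just behind the post, and the body is clear of the ears and ring. I'll feel forward for contact.

{"api": "servo_tool", "payload": {"plan": [[0,0.04,0,0,0,0,0],[0,0.08,0,0,0,0,0],[0,0.1,0,0,0,0,0],[0,0.1,0,0,0,0,0]]}}

```text
time: 4.32
tool_pos: [0.4435, 0.0136, 0.0736]
ee_rot: [3.139, 0.0, 1.633]
wrist_force: [0.7, -0.6, 0.4]
width: 0.0004
finger_force: 0.0
```

{"api": "servo_tool", "payload": {"plan": [[0,0.015,0,0,0,0,0],[0,0.03,0,0,0,0,0],[0,0.03,0,0,0,0,0]]}}

```text
time: 4.57
tool_pos: [0.4454, 0.0138, 0.0725]
ee_rot: [3.141, -0.0, 1.633]
wrist_force: [-0.2, -1.3, 0.1]
width: 0.0004
finger_force: 0.0
```

{"api": "servo_tool", "payload": {"plan": [[0,0.015,0,0,0,0,0],[0,0.03,0,0,0,0,0],[0,0.03,0,0,0,0,0]]}}

```text
time: 4.82
tool_pos: [0.4484, 0.014, 0.0724]
ee_rot: [3.141, -0.0, 1.633]
wrist_force: [0.3, 0.0, 0.4]
width: 0.0002
finger_force: 0.0
```

{"api": "servo_tool", "payload": {"plan": [[0,0.015,0,0,0,0,0],[0,0.03,0,0,0,0,0],[0,0.03,0,0,0,0,0]]}}

```text
time: 5.07
tool_pos: [0.4506, 0.0142, 0.0723]
ee_rot: [-3.14, -0.0, 1.633]
wrist_force: [-2.6, -0.5, 2.1]
width: 0.0005
finger_force: 1.4
```

{"api": "servo_tool", "payload": {"plan": [[0,0.015,0,0,0,0,0],[0,0.03,0,0,0,0,0],[0,0.03,0,0,0,0,0]]}}

```text
time: 5.32
tool_pos: [0.4542, 0.0144, 0.0723]
ee_rot: [-3.141, -0.0, 1.633]
wrist_force: [-1.8, -1.0, 1.6]
width: 0.0004
finger_force: 1.2
```

{"api": "servo_tool", "payload": {"plan": [[0,0.015,0,0,0,0,0],[0,0.03,0,0,0,0,0],[0,0.03,0,0,0,0,0]]}}

```text
time: 5.57
tool_pos: [0.4574, 0.0146, 0.0724]
ee_rot: [3.141, -0.0, 1.633]
wrist_force: [-2.4, -1.2, 1.2]
width: 0.0003
finger_force: 1.1
```

Contact came at about x = 0.450. I need about 29 mm of travel in all, so I'll push another 19 mm and look.

{"api": "servo_tool", "payload": {"plan": [[0,0.02,0,0,0,0,0],[0,0.045,0,0,0,0,0],[0,0.07,0,0,0,0,0],[0,0.095,0,0,0,0,0],[0,0.12,0,0,0,0,0],[0,0.145,0,0,0,0,0],[0,0.17,0,0,0,0,0],[0,0.19,0,0,0,0,0],[0,0.19,0,0,0,0,0]]}}

```text
time: 6.32
tool_pos: [0.4767, 0.0157, 0.0724]
ee_rot: [3.141, 0.0, 1.633]
wrist_force: [-1.6, -1.0, -0.5]
width: 0.0005
finger_force: 0.8
```

```bash
cat > look.py <<'E'
import sys
from h import *
n=sys.argv[1]
d=np.load("d.npy")
a=robot.snapshot("scene"); cv2.imwrite(f"pics/{n}_full.png",a[:,:,::-1])
a=a[190:250,275:355,::-1]
a=cv2.resize(a,None,fx=10,fy=10,interpolation=cv2.INTER_CUBIC)
cv2.imwrite(f"pics/{n}.png",a)
f=lambda X:((proj("scene",W(d,X))-[275,190]+.5)*10).round(0).tolist()
for e in(-.01,-.005,0,.005): print("plate centre x",e,"top corners y-.006:",f([[e+.02,-.006,.086],[e-.02,-.006,.086]]),"y+",f([[e+.02,.006,.086],[e-.02,.006,.086]]))
print("near ear",f([[.017,-.025,.085],[-.017,-.025,.085],[.017,-.015,.085],[-.017,-.015,.085]]),"far",f([[.017,.015,.085],[-.017,.015,.085],[.017,.025,.085],[-.017,.025,.085]]))
E
python3 look.py c4
```

```text
plate centre x -0.01 top corners y-.006: [[260.0, 199.0], [205.0, 269.0]] y+ [[220.0, 189.0], [164.0, 259.0]]
plate centre x -0.005 top corners y-.006: [[267.0, 190.0], [212.0, 260.0]] y+ [[227.0, 180.0], [171.0, 250.0]]
plate centre x 0 top corners y-.006: [[274.0, 181.0], [219.0, 251.0]] y+ [[234.0, 172.0], [178.0, 241.0]]
plate centre x 0.005 top corners y-.006: [[281.0, 173.0], [226.0, 242.0]] y+ [[241.0, 163.0], [185.0, 232.0]]
near ear [[334.0, 205.0], [288.0, 265.0], [300.0, 197.0], [254.0, 257.0]] far [[200.0, 172.0], [152.0, 231.0], [167.0, 164.0], [119.0, 223.0]]
```

View pics/c4.png

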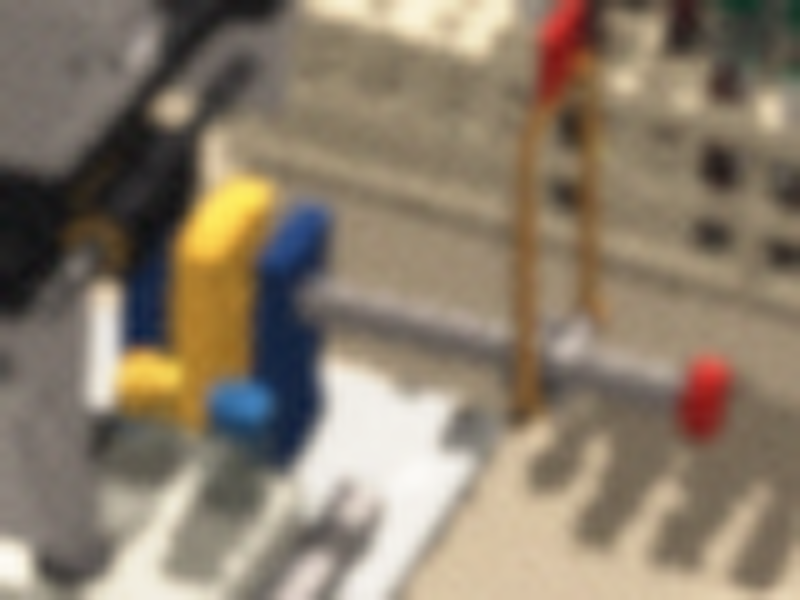

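The plate top's corners (about 232,180 and 275,188) lie within about 2 mm of line with the ears. I'll nudge it 1 mm more, back off and go to the button.

{"api": "servo_tool", "payload": {"plan": [[0,0.01,0,0,0,0,0],[0,0.01,0,0,0,0,0],[0,-0.1,0,0,0,0,0],[0,-0.15,0,0,0,0,0],[0,-0.15,-0.4,0,0,0,0],[0,-0.15,-0.8,0,0,0,0],[0,-0.15,-1,0,0,0,0]]}}

```text
time: 6.95
tool_pos: [0.4624, 0.0149, 0.1772]
ee_rot: [3.134, 0.0, 1.633]
wrist_force: [0.1, 0.1, 0.7]
width: 0.0005
finger_force: 0.0
```

{"api": "servo_tool", "payload": {"plan": [[0,0,-0.4,0,0,0,0],[-0.3,0,-0.6,0,0,0,0],[-0.7,0,-0.6,0,0,0,0],[-1,0.3,-0.6,0,0,0,0],[-1,0.7,-0.6,0,0,0,0],[-1,1,-0.6,0,0,0,0],[-1,1,-0.6,0,0,0,0]]}}

```text
time: 7.53
tool_pos: [0.5707, -0.0791, 0.2303]
ee_rot: [3.141, -0.001, 1.633]
wrist_force: [0.2, -0.1, -0.9]
width: 0.0004
finger_force: 0.0
```

```bash
cat > pos.py <<'E'
from h import *
o=robot.get_obs();d=np.load("d.npy")
v=np.array(o["tool_pos"])-[d[0],d[1],0];c,s=np.cos(d[2]),np.sin(d[2])
print("dock",(c*v[0]+s*v[1]).round(4),(-s*v[0]+c*v[1]).round(4),v[2],o["wrist_force"],"button y",-.149+d[4])
E
python3 pos.py
```

```text
dock -0.0366 -0.1013 0.23030990418304906 [ 0.18263188 -0.05961496 -0.88248114] button y -0.14119368699436274
```

{"api": "servo_tool", "payload": {"plan": [[-0.4,0.2,0,0,0,0,0],[-0.7,0.37,0,0,0,0,0],[-0.7,0.37,0,0,0,0,0],[-0.7,0.37,0.4,0,0,0,0],[-0.7,0.37,0.8,0,0,0,0],[-0.7,0.37,0.8,0,0,0,0]]}}

```text
time: 8.03
tool_pos: [0.6014, -0.1439, 0.1414]
ee_rot: [-3.123, -0.008, 1.633]
wrist_force: [-2.2, -0.4, -1.9]
width: 0.0004
finger_force: 0.0
```

{"api": "servo_tool", "payload": {"plan": [[0,0,0.4,0,0,0,0],[0,0,0.8,0,0,0,0],[0,0,0.8,0,0,0,0],[0,0,0.8,0,0,0,0]]}}

```text
time: 8.37
tool_pos: [0.6072, -0.1455, 0.0722]
ee_rot: [-3.138, -0.002, 1.634]
wrist_force: [-0.4, 0.7, 1.2]
width: 0.0004
finger_force: 0.0
```

{"api": "servo_tool", "payload": {"plan": [[0.05,0,0,0,0,0,0],[0.1,0,0,0,0,0,0],[0.15,0,0,0,0,0,0],[0.17,0,0,0,0,0,0],[0.17,0,0,0,0,0,0]]}}

```text
time: 8.78
tool_pos: [0.6091, -0.1298, 0.0754]
ee_rot: [3.137, 0.003, 1.634]
wrist_force: [2.0, -2.5, 1.5]
width: 0.0005
finger_force: 1.2
```

```bash
python3 pos.py; python3 look.py c5 >/dev/null; python3 -c "
import cv2
a=cv2.imread('pics/c5_full.png')[150:290,235:405];cv2.imwrite('pics/c5b.png',cv2.resize(a,None,fx=4,fy=4,interpolation=2))"
```

```text
dock -0.0013 -0.1543 0.07536714347913917 [ 2.00613319 -2.49477272  1.46470824] button y -0.14119368699436274
```

View pics/c5b.png

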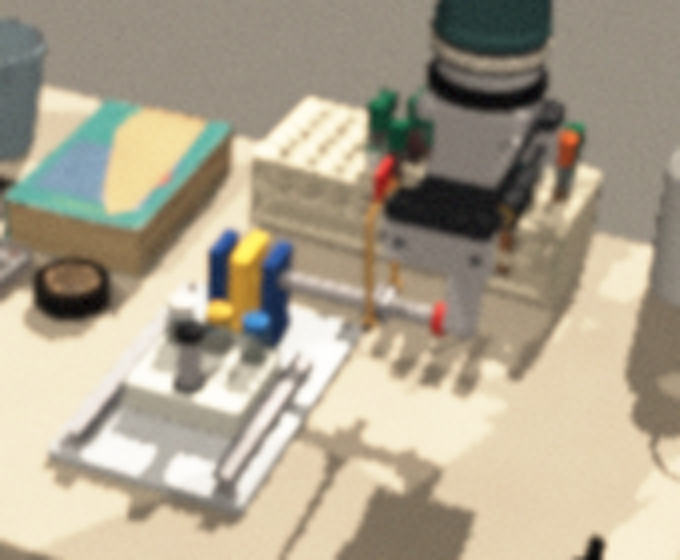

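The picture shows the finger touching the red button (about 438,317), with the ring still up. I'll push gently.

{"api": "servo_tool", "payload": {"plan": [[0.02,0,0,0,0,0,0],[0.04,0,0,0,0,0,0],[0.06,0,0,0,0,0,0],[0.08,0,0,0,0,0,0],[0.08,0,0,0,0,0,0]]}}

```text
time: 9.25
tool_pos: [0.607, -0.1212, 0.0725]
ee_rot: [3.141, -0.0, 1.633]
wrist_force: [1.9, -2.3, 2.1]
width: 0.0009
finger_force: 1.8
```

{"api": "servo_tool", "payload": {"plan": [[0.015,0,0,0,0,0,0],[0.03,0,0,0,0,0,0],[0.03,0,0,0,0,0,0]]}}

```text
time: 9.5
tool_pos: [0.6067, -0.118, 0.0724]
ee_rot: [-3.142, -0.0, 1.633]
wrist_force: [1.6, -3.2, 2.9]
width: 0.0005
finger_force: 1.8
```

{"api": "servo_tool", "payload": {"plan": [[0.01,0,0,0,0,0,0],[0.02,0,0,0,0,0,0],[0.02,0,0,0,0,0,0]]}}

```text
time: 9.75
tool_pos: [0.6066, -0.1163, 0.0723]
ee_rot: [3.142, 0.0, 1.633]
wrist_force: [1.8, -4.8, 1.3]
width: 0.0006
finger_force: 2.1
```

{"api": "servo_tool", "payload": {"plan": [[0.01,0,0,0,0,0,0],[0.02,0,0,0,0,0,0],[0.02,0,0,0,0,0,0]]}}

```text
time: 10.0
tool_pos: [0.6066, -0.1146, 0.0724]
ee_rot: [3.141, 0.001, 1.633]
wrist_force: [2.9, -4.6, 1.9]
width: 0.0006
finger_force: 2.4
```

{"api": "servo_tool", "payload": {"plan": [[0.01,0,0,0,0,0,0],[0.02,0,0,0,0,0,0],[0.02,0,0,0,0,0,0]]}}

```text
time: 10.25
tool_pos: [0.6064, -0.1127, 0.0724]
ee_rot: [3.141, 0.001, 1.633]
wrist_force: [2.0, -4.7, 1.5]
width: 0.0005
finger_force: 2.5
```

{"api": "servo_tool", "payload": {"plan": [[0.01,0,0,0,0,0,0],[0.02,0,0,0,0,0,0],[0.02,0,0,0,0,0,0]]}}

```text
time: 10.5
tool_pos: [0.6063, -0.1107, 0.0724]
ee_rot: [3.141, 0.001, 1.633]
wrist_force: [1.5, -5.5, 1.2]
width: 0.0006
finger_force: 2.6
```

{"api": "servo_tool", "payload": {"plan": [[0.013,0,0,0,0,0,0],[0.026,0,0,0,0,0,0],[0.04,0,0,0,0,0,0],[0.04,0,0,0,0,0,0]]}}

```text
time: 10.83
tool_pos: [0.6061, -0.1067, 0.0724]
ee_rot: [3.141, 0.001, 1.633]
wrist_force: [1.8, -4.5, 2.5]
width: 0.0007
finger_force: 2.6
```

{"api": "servo_tool", "payload": {"plan": [[0.013,0,0,0,0,0,0],[0.026,0,0,0,0,0,0],[0.04,0,0,0,0,0,0],[0.04,0,0,0,0,0,0]]}}

```text
time: 11.17
tool_pos: [0.6058, -0.1027, 0.0723]
ee_rot: [3.141, 0.001, 1.633]
wrist_force: [2.1, -4.8, 2.2]
width: 0.0003
finger_force: 2.6
```

{"api": "servo_tool", "payload": {"plan": [[0.013,0,0,0,0,0,0],[0.026,0,0,0,0,0,0],[0.04,0,0,0,0,0,0],[0.04,0,0,0,0,0,0]]}}

```text
time: 11.5
tool_pos: [0.6056, -0.0988, 0.0724]
ee_rot: [3.141, 0.001, 1.633]
wrist_force: [2.7, -4.9, 1.2]
width: 0.0007
finger_force: 2.6
```

{"api": "servo_tool", "payload": {"plan": [[0.02,0,0,0,0,0,0],[0.04,0,0,0,0,0,0],[0.06,0,0,0,0,0,0],[0.08,0,0,0,0,0,0],[0.1,0,0,0,0,0,0],[0.1,0,0,0,0,0,0]]}}

```text
time: 12.0
tool_pos: [0.605, -0.0887, 0.0724]
ee_rot: [3.141, 0.001, 1.633]
wrist_force: [2.2, -5.1, 2.5]
width: 0.0007
finger_force: 2.5
```

{"api": "servo_tool", "payload": {"plan": [[0.02,0,0,0,0,0,0],[0.04,0,0,0,0,0,0],[0.06,0,0,0,0,0,0],[0.08,0,0,0,0,0,0],[0.1,0,0,0,0,0,0],[0.1,0,0,0,0,0,0]]}}

```text
time: 12.5
tool_pos: [0.6044, -0.0787, 0.0724]
ee_rot: [3.141, 0.001, 1.633]
wrist_force: [2.3, -4.6, 1.5]
width: 0.0005
finger_force: 2.5
```

{"api": "servo_tool", "payload": {"plan": [[0.015,0,0,0,0,0,0],[0.03,0,0,0,0,0,0],[0.045,0,0,0,0,0,0],[0.06,0,0,0,0,0,0],[0.06,0,0,0,0,0,0]]}}

```text
time: 12.92
tool_pos: [0.604, -0.0728, 0.0724]
ee_rot: [3.141, 0.001, 1.633]
wrist_force: [2.4, -4.5, 1.6]
width: 0.0007
finger_force: 2.6
```

{"api": "servo_tool", "payload": {"plan": [[0.01,0,0,0,0,0,0],[0.02,0,0,0,0,0,0],[0.03,0,0,0,0,0,0],[0.03,0,0,0,0,0,0]]}}

```text
time: 13.25
tool_pos: [0.6039, -0.0699, 0.0724]
ee_rot: [3.141, 0.001, 1.633]
wrist_force: [3.0, -4.9, 1.0]
width: 0.0003
finger_force: 2.6
```

{"api": "servo_tool", "payload": {"plan": [[0.01,0,0,0,0,0,0],[0.02,0,0,0,0,0,0],[0.02,0,0,0,0,0,0]]}}

```text
time: 13.5
tool_pos: [0.6038, -0.0695, 0.0724]
ee_rot: [3.141, 0.004, 1.633]
wrist_force: [3.9, -9.1, 1.6]
width: 0.0005
finger_force: 4.3
```

{"api": "servo_tool", "payload": {"plan": [[0.01,0,0,0,0,0,0],[0.01,0,0,0,0,0,0],[0.01,0,0,0,0,0,0]]}}

```text
time: 13.75
tool_pos: [0.6039, -0.0695, 0.0725]
ee_rot: [3.141, 0.006, 1.632]
wrist_force: [3.1, -9.7, 1.4]
width: 0.0005
finger_force: 5.2
```

```bash
python3 pos.py; python3 look.py c6 >/dev/null; python3 -c "
import cv2
a=cv2.imread('pics/c6_full.png')[170:270,255:375];cv2.imwrite('pics/c6b.png',cv2.resize(a,None,fx=6,fy=6,interpolation=2))"
```

```text
dock -0.0028 -0.0937 0.07246464955235635 [ 3.11639653 -9.72522601  1.39111128] button y -0.14119368699436274
```

View pics/c6b.png

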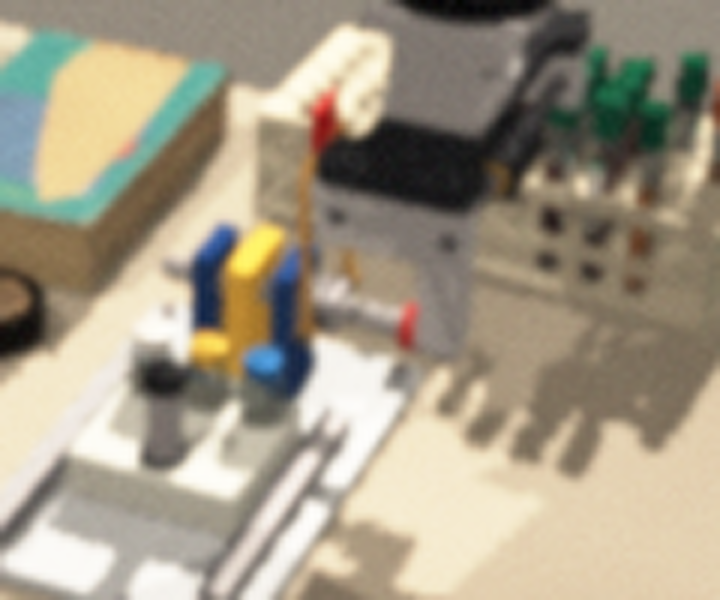

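{"api": "servo_tool", "payload": {"plan": [[0.015,0,0,0,0,0,0],[0.03,0,0,0,0,0,0],[0.03,0,0,0,0,0,0]]}}

```text
time: 14.05
tool_pos: [0.6038, -0.0693, 0.0726]
ee_rot: [3.141, 0.011, 1.631]
wrist_force: [3.3, -17.2, 0.6]
width: 0.0003
finger_force: 8.3
```

```bash
python3 - <<'E'
from h import *
d=np.load("d.npy")
for p in(.058,.062,.066): print(p,((proj("scene",W(d,[[0,-.149+p,.065],[0,-.103+p+.08,.065]]))-[255,170]+.5)*6).round(0).tolist())
print(robot.get_obs()["tool_pos"],robot.get_obs()["wrist_force"])
E
```

```text
0.058 [[440.0, 332.0], [185.0, 267.0]]
0.062 [[432.0, 330.0], [177.0, 265.0]]
0.066 [[424.0, 328.0], [169.0, 263.0]]
[ 0.60383718 -0.0693313   0.0725873 ] [  3.30327359 -17.1519739    0.56109774]
```

The pin is home: the force rose to 17 N with no motion, and the button is where the model puts it at 0.066. Now I'll back off, rise and tip the ring.

{"api": "servo_tool", "payload": {"plan": [[-0.1,0.02,0,0,0,0,0],[-0.25,0.02,0,0,0,0,0],[-0.25,0.02,-0.4,0,0,0,0],[-0.25,0.02,-0.8,0,0,0,0],[-0.25,0.02,-1,0,0,0,0],[-0.25,0.02,-1,0,0,0,0],[-0.25,0.02,-1,0,0,0,0]]}}

```text
time: 14.63
tool_pos: [0.6069, -0.0878, 0.1733]
ee_rot: [3.141, -0.001, 1.634]
wrist_force: [-1.4, -0.0, -0.7]
width: 0.0004
finger_force: 0.0
```

{"api": "servo_tool", "payload": {"plan": [[0.2,0,0,0,0,0,0],[0.4,0,0,0,0,0,0],[0.5,0,0,0,0,0,0],[0.55,0,0,0,0,0,0],[0.55,0,0,0,0,0,0]]}}

```text
time: 15.05
tool_pos: [0.6025, -0.0322, 0.1706]
ee_rot: [-3.138, -0.001, 1.635]
wrist_force: [0.2, -0.1, 0.1]
width: 0.0003
finger_force: 0.0
```

```bash
python3 pos.py;  python3 look.py c7 >/dev/null; python3 -c "
import cv2
a=cv2.imread('pics/c7_full.png')[150:250,255:375];cv2.imwrite('pics/c7b.png',cv2.resize(a,None,fx=6,fy=6,interpolation=2))"
```

```text
dock -0.0019 -0.0564 0.17056630058875044 [ 0.1728728  -0.12904157  0.08733229] button y -0.14119368699436274
```

View pics/c7b.png

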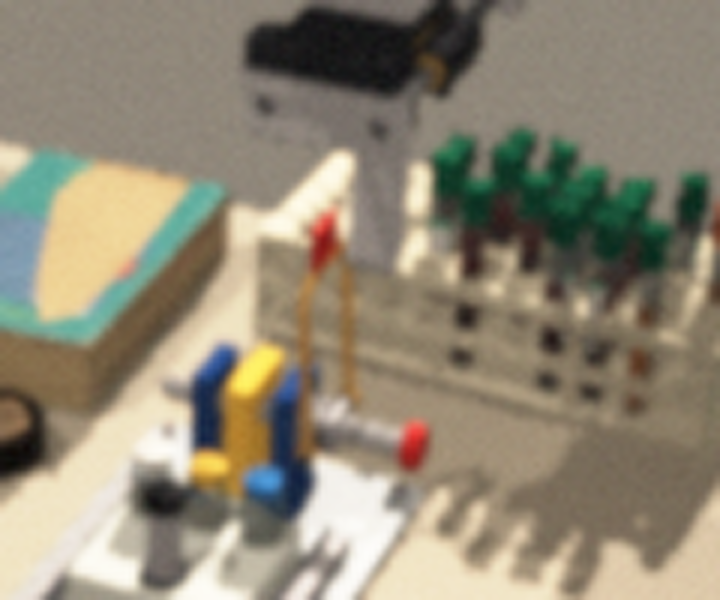

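The finger stands about 10 mm to the right of the red tab (323,240), at the right height. I'll follow the ring's arc.

{"api": "servo_tool", "payload": {"plan": [[0.06,0,0,0,0,0,0],[0.12,0,0,0,0,0,0],[0.18,0,0,0,0,0,0],[0.24,0,0,0,0,0,0],[0.3,0,0,0,0,0,0],[0.36,0,0,0,0,0,0],[0.41,0,0,0,0,0,0],[0.41,0,0,0,0,0,0]]}}

```text
time: 15.77
tool_pos: [0.6008, 0.0088, 0.1726]
ee_rot: [3.141, -0.001, 1.635]
wrist_force: [-0.8, -1.0, -0.3]
width: 0.0004
finger_force: 0.0
```

{"api": "servo_tool", "payload": {"plan": [[0.06,0,0.03,0,0,0,0],[0.12,0,0.06,0,0,0,0],[0.18,0,0.09,0,0,0,0],[0.24,0,0.13,0,0,0,0],[0.29,0,0.18,0,0,0,0],[0.34,0,0.23,0,0,0,0],[0.39,0,0.28,0,0,0,0],[0.43,0,0.33,0,0,0,0],[0.43,0,0.33,0,0,0,0]]}}

```text
time: 16.52
tool_pos: [0.5973, 0.0514, 0.1377]
ee_rot: [-3.139, -0.001, 1.634]
wrist_force: [0.4, -0.5, 0.9]
width: 0.0
finger_force: 0.0
```

```bash
python3 pos.py;  python3 look.py c8 >/dev/null; python3 -c "
import cv2
a=cv2.imread('pics/c8_full.png')[150:250,255:375];cv2.imwrite('pics/c8b.png',cv2.resize(a,None,fx=6,fy=6,interpolation=2))"
```

```text
dock -0.002 0.0273 0.1376645669607475 [ 0.38210612 -0.4762095   0.88649316] button y -0.14119368699436274
```

View pics/c8b.png

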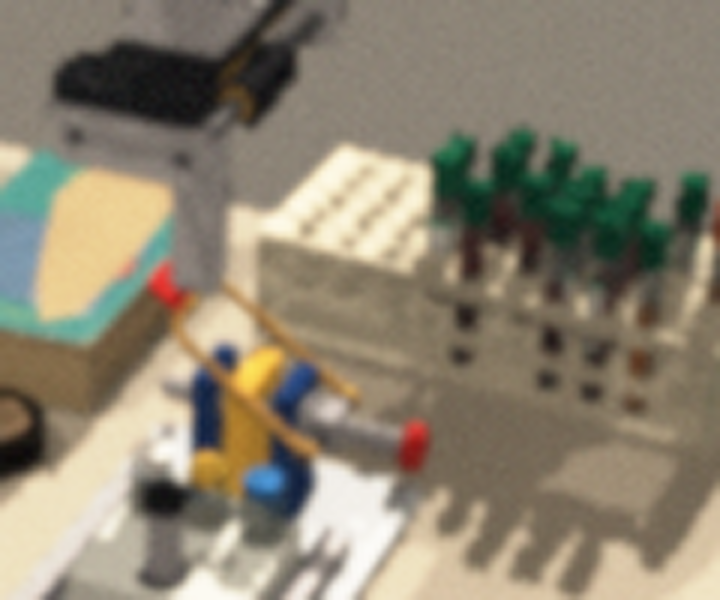

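The ring is tipped to about 0.6 rad, with the finger on the tab (165,285). I'll carry on down along the arc.

{"api": "servo_tool", "payload": {"plan": [[0.05,0,0.05,0,0,0,0],[0.1,0,0.11,0,0,0,0],[0.15,0,0.18,0,0,0,0],[0.19,0,0.25,0,0,0,0],[0.24,0,0.3,0,0,0,0],[0.28,0,0.35,0,0,0,0],[0.3,0,0.38,0,0,0,0],[0.3,0,0.38,0,0,0,0]]}}

```text
time: 17.23
tool_pos: [0.5957, 0.081, 0.1003]
ee_rot: [-3.14, -0.0, 1.634]
wrist_force: [0.3, -0.1, 0.3]
width: 0.0003
finger_force: 0.0
```

{"api": "servo_tool", "payload": {"plan": [[0,0,0.015,0,0,0,0],[0,0,0.03,0,0,0,0],[0,0,0.045,0,0,0,0],[0,0,0.06,0,0,0,0],[0,0,0.06,0,0,0,0]]}}

```text
time: 17.65
tool_pos: [0.5962, 0.0802, 0.0953]
ee_rot: [-3.141, -0.0, 1.633]
wrist_force: [0.4, 0.5, -0.4]
width: 0.0004
finger_force: 0.0
```

{"api": "servo_tool", "payload": {"plan": [[0,0,0.01,0,0,0,0],[0,0,0.02,0,0,0,0],[0,0,0.03,0,0,0,0],[0,0,0.03,0,0,0,0]]}}

```text
time: 17.98
tool_pos: [0.5962, 0.0804, 0.0922]
ee_rot: [-3.141, -0.0, 1.633]
wrist_force: [-0.1, 0.4, -0.1]
width: 0.0003
finger_force: 0.0
```

{"api": "servo_tool", "payload": {"plan": [[0,0,0.01,0,0,0,0],[0,0,0.02,0,0,0,0],[0,0,0.03,0,0,0,0],[0,0,0.03,0,0,0,0]]}}

```text
time: 18.32
tool_pos: [0.5964, 0.0805, 0.0898]
ee_rot: [3.141, -0.0, 1.633]
wrist_force: [-0.4, -0.2, 0.3]
width: 0.0006
finger_force: 0.4
```

{"api": "servo_tool", "payload": {"plan": [[0,0,0.01,0,0,0,0],[0,0,0.02,0,0,0,0],[0,0,0.03,0,0,0,0],[0,0,0.03,0,0,0,0]]}}

```text
time: 18.65
tool_pos: [0.5967, 0.0807, 0.0883]
ee_rot: [3.14, -0.0, 1.633]
wrist_force: [-1.7, 0.4, 6.8]
width: 0.0005
finger_force: 3.3
```

{"api": "servo_tool", "payload": {"plan": [[0,0,0.01,0,0,0,0],[0,0,0.02,0,0,0,0],[0,0,0.03,0,0,0,0],[0,0,0.03,0,0,0,0]]}}

```text
time: 18.98
tool_pos: [0.5972, 0.0812, 0.0865]
ee_rot: [3.138, -0.001, 1.634]
wrist_force: [-3.2, 1.2, 9.7]
width: 0.0004
finger_force: 4.8
```

Spring resistance, as expected. I'll keep pressing in small steps.

{"api": "servo_tool", "payload": {"plan": [[0,0,0.01,0,0,0,0],[0,0,0.02,0,0,0,0],[0,0,0.02,0,0,0,0]]}}

```text
time: 19.23
tool_pos: [0.597, 0.0816, 0.0837]
ee_rot: [3.139, -0.002, 1.634]
wrist_force: [-1.0, 2.8, 4.6]
width: 0.0002
finger_force: 2.1
```

{"api": "servo_tool", "payload": {"plan": [[0,0,0.01,0,0,0,0],[0,0,0.02,0,0,0,0],[0,0,0.02,0,0,0,0]]}}

```text
time: 19.48
tool_pos: [0.5961, 0.0803, 0.0789]
ee_rot: [-3.141, 0.0, 1.633]
wrist_force: [0.4, -0.6, -0.6]
width: 0.0008
finger_force: 0.0
```

{"api": "servo_tool", "payload": {"plan": [[0,0,0.01,0,0,0,0],[0,0,0.02,0,0,0,0],[0,0,0.02,0,0,0,0]]}}

```text
time: 19.73
tool_pos: [0.5959, 0.0802, 0.0766]
ee_rot: [-3.14, 0.0, 1.633]
wrist_force: [0.3, 0.4, -0.6]
width: 0.0006
finger_force: 0.0
```

It has snapped: the force dropped to zero. I'll follow it a few mm down to be sure, then lift straight off.

{"api": "servo_tool", "payload": {"plan": [[0,0,0.01,0,0,0,0],[0,0,0.02,0,0,0,0],[0,0,0.03,0,0,0,0],[0,0,0.03,0,0,0,0]]}}

```text
time: 20.07
tool_pos: [0.5962, 0.0804, 0.0741]
ee_rot: [-3.141, -0.0, 1.633]
wrist_force: [0.1, 0.3, 0.6]
width: 0.0008
finger_force: 0.0
```

{"api": "servo_tool", "payload": {"plan": [[0,0,-0.2,0,0,0,0],[0,0,-0.6,0,0,0,0],[0,0,-1,0,0,0,0],[0,0,-1,0,0,0,0],[0,0,-1,0,0,0,0],[0,0,-1,0,0,0,0]]}}

```text
time: 20.57
tool_pos: [0.5963, 0.0804, 0.1745]
ee_rot: [3.141, -0.0, 1.633]
wrist_force: [0.3, -0.7, -0.8]
width: 0.0006
finger_force: 0.0
```

```bash
python3 look.py c9 >/dev/null; python3 -c "
import cv2
a=cv2.imread('pics/c9_full.png')[170:270,245:365];cv2.imwrite('pics/c9b.png',cv2.resize(a,None,fx=6,fy=6,interpolation=2))"
```

```text
(no output)
```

View pics/c9b.png

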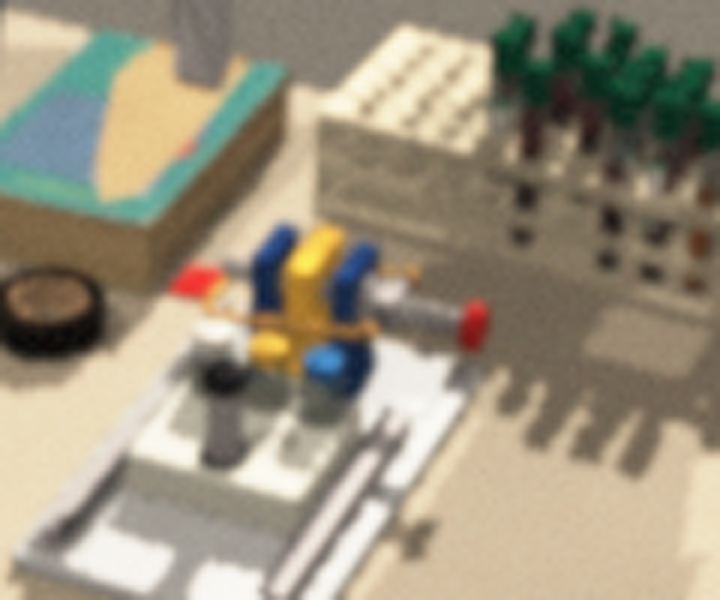

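The ring is down, with the tab at about (198,281) beyond and below the pin's nose at (237,268). The gripper is well clear. I'll check the angle, then hand in.

```bash
python3 - <<'E'
from h import *
d=np.load("d.npy")
for r in(.08,0,-.07,-.12): print(r,((proj("scene",W(d,[[0,-.037+.096*np.cos(r),.065+.096*np.sin(r)]]))-[245,170]+.5)*6).round(0).tolist())
im=cv2.imread("pics/c9_full.png")[170:270,245:290].astype(int)
m=(im[...,2]>150)&(im[...,1]<90)&(im[...,0]<90);y,x=np.nonzero(m);print("tab",(x.mean()+.5)*6,(y.mean()+.5)*6,len(x))
E
```

```text
0.08 [[199.0, 242.0]]
0 [[198.0, 255.0]]
-0.07 [[199.0, 268.0]]
-0.12 [[199.0, 276.0]]
tab 192.0 282.0 24
```

The tab matches an angle of about -0.12 or lower.

```bash
python3 -c "
from bench import robot
print(robot.close_job())"
```

```text
the job is handed in; nothing more can be done
None
```

The job is handed in: the carriage is locked in the dock, the pin is home at its hard stop, and the ring has snapped past the pin's end at about -0.12 rad by the camera; the arm was well clear, and no verdict came back on handing in.

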